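# Load the dry-block heater

### The job

Load the dry-block heater for the next run: stand the snap vial, the dropper bottle, the square white bottle and the round amber bottle each in the block whose pocket fits it in shape and size, fully down on the pocket floor. Keep the vessels upright as you carry them, and leave the conical glass flask standing where it is.

Things in the scene. Friction and masses are not known exactly. Their poses are not given: they have to be found in the camera images.
- vial_mid (a point): Small clear glass snap vial with a white cap, round, 26 mm across and 55 mm tall, standing on the bench. The body is 24 mm across, the cap 26 mm across (the top 9 mm). The point is its centre, 27.5 mm above its foot; z up. About 20 g.
- dropper_mid (a point): Small amber glass dropper bottle with a black collar and black rubber bulb, round, 36 mm across and 100 mm tall, standing on the bench. The body is 36 mm wide below and ends 64 mm up; the collar is 22 mm across from 58 to 71 mm up; the bulb (rigid here) is 14 mm across, up to the top. The point is its centre, 50 mm above its foot; z up. About 45 g.
- square_mid (a point): White square bottle with a round grey cap, 46 x 46 mm in plan, rounded corners, 100 mm tall, standing on the bench. Shoulders end 84 mm up; the cap is 31 mm across, from 80 mm up to the top. The point is its centre, 50 mm above its foot; z up, x and y square to its flat sides. About 90 g.
- amber_mid (a point): Round amber glass bottle with a round black cap, the widest of the vessels, 56 mm across and 101 mm tall, the only wide amber bottle standing on the bench. The cap is 28 mm across and is the top 15 mm; below it the shoulders slope out to the body. The point is its centre, 50.5 mm above its foot; z up. About 220 g.
- pocket_vial (a point): Smallest round pocket, for the vial: 32 mm bore, 25 mm deep, in one of the four 90 mm square aluminium blocks set two by two, 93 mm apart, in the white dry-block heater. The point is the centre of its mouth, level with the block's top face (70 mm above the bench); z up, x and y along the block's sides. Chamfered mouth, 4 mm at 45 degrees. Fixed; any of the four seats.
- pocket_dropper (a point): Middle round pocket, for the dropper bottle: 44 mm bore, 35 mm deep, in another of the heater's four blocks. The point is the centre of its mouth, level with the block's top face (70 mm above the bench); z up, x and y along the block's sides. Chamfered mouth, 4 mm at 45 degrees. Fixed; any of the four seats.
- pocket_square (a point): The one square pocket, for the square bottle: 54 x 54 mm, 40 mm deep, sides along the point's x and y, in another of the heater's four blocks. The point is the centre of its mouth, level with the block's top face (70 mm above the bench); z up, x and y along the block's sides. Chamfered mouth, 4 mm at 45 degrees. Fixed; any of the four seats.
- pocket_amber (a point): Widest round pocket, for the amber bottle: 64 mm bore, 40 mm deep, in another of the heater's four blocks. The point is the centre of its mouth, level with the block's top face (70 mm above the bench); z up, x and y along the block's sides. Chamfered mouth, 4 mm at 45 degrees. Fixed; any of the four seats.
- heater: White dry-block heater, fixed, 224 mm wide, 270 mm deep, 66 mm high, with a sloping control panel towards the front; it holds the four blocks, whose tops stand 4 mm above its own. Origin on the bench under the middle of the four blocks; z up, x to its rear. Room's wall shelves overhang the rear of the bench from about 0.3 m up and x = 0.72 m on: keep the wrist clear of them.
- flask_mid (a point): Small conical glass flask with a little pink contents, 64 mm across its foot, 106 mm tall, standing loose among the vessels; a bystander, not to be handled. The point is its centre, 53 mm above its foot; z up.
There are look-alikes about, which are no part of the job. What is shaped like the part that bears vial_mid but purple or yellow is not meant.

How it is judged:
By the outcome, as a careful person would: the job done as asked, in the order asked, and still so for the second after the job is handed in, with the robot touching nothing.
It also fails if it takes over 136 s, if anything falls off the work surface, if the arm or the gripper's body presses on something with over 40 N, if the wrist force passes 120 N, or if a joint passes its speed limit or range.

### The arm

A 6-joint arm with a two-finger parallel gripper is mounted at the origin on a cart in front of the work surface, level with it; the furniture and walls round the work are solid. World frame = base frame: x ahead of the robot, y to its left, z up, the work surface at z = 0. Lengths are in m, angles in rad, forces in N, time in s.
With the tool pointing down it reaches from about 0.3 to 0.775 m from the base axis. Payload 14.6 kg.
Tool frame: the origin (TCP) lies midway between the tips of the shut fingers; the grasp point (between the pads) lies 19 mm behind it; z points along the fingers, y is the line along which they close (so a half turn about z gives the same grasp; the last joint's range is limited). The gripper opens to 94 mm and grips with 3 to 60 N. Pads are 16 mm wide; open, the fingers measure 119 mm over their backs; the gripper's body (75 mm by 177 mm) begins 78 mm behind the grasp point.
Start: joints at [1.214, 0.3, 1.521, -0, 1.321, -0.067], TCP at [0.157, 0.527, 0.205] pointing down, gripper open.
Joint ranges: [-3.03, 3.03], [-0.79, 2.21], [0.23, 2.52], [-1.04, 4.18], [0, 3.07], [-2.55, 2.55]. Speed limits (rad/s): [2.22, 2.22, 2.57, 3.14, 3.14, 3.14].

### API

Orientations are given as [roll, pitch, yaw] about the fixed x, y, z axes, in that order (R = Rz(yaw) Ry(pitch) Rx(roll)).
In Python, from station import ctrl gives the robot as it stands. The module is installed in compiled form; this text tells all that it offers.
- The arm moves only by the tool servo_tool, never from a script. Its argument "plan" is a list of rows, each a list of 7 numbers: the opening in per cent of the stroke, from 0 (shut) to 100 (fully open), then the shift along the tool's x, y, z in m, then the turn, a rotation vector about the tool's x, y, z in rad. A call has exactly 8 rows; each row shifts and turns the commanded pose from where the row before left it, along the tool's axes as they then stand; what a row does not reach is not made up. A row lasts 1/8 s, in which the tool goes at most 62.5 mm and 10.7 degrees, less where a joint would pass 70% of its speed; a pose out of reach is approached as far as the arm can. A call with a gripper value outside its range is refused whole. The fingers move at their own pace and stop on an object; "force" is the grip in N (left out, the last holds). Time passes only in rows, so rows that do not move let the fingers close, or fill a call up. It gives the time, the measured TCP pose, the force, the opening and the grip force at its end, in the units of the state.
- ctrl.get_obs(): the state, without advancing time (a new reading comes with each control period).
- ctrl.camera(name): name is "scene" or "top" or "wrist"; returns a dict with "pixels" (480x640x3 uint8, red, green, blue), "z_map" (480x640 float32, m along the optical axis (not along the pixel's ray), 0 where there is no reading), "mtx" (3x3 intrinsics, pixels), "pose" (4x4, takes a point from camera to world coordinates). Camera axes: x right, y up, looking along -z (the intrinsics and any distortion apply to the point x, -y, -z); pixel columns grow to the right and rows downward; lengths in m; the calibration is good to about 2 mm. A picture is of the moment at which its call begins.
- ctrl.hand_in(): hands the job in; it is judged then, once.
The state is a dict: "time_s": time; "qpos": joint angles; "joint_vel": joint speeds; "tau": joint torques, N m; "ee_pos": TCP position; "eef_rot": TCP orientation; "force": force on the tool from outside, world axes, zero at the start; "moment": the same for the moment, N m; "grip_width": finger opening in m; "grip_force": force on a finger pad.
Only numpy, scipy, OpenCV 4.12 (cv2) and the standard library are available. Lean on these libraries where they do the work, as an engineer would, in place of code of your own. Each camera call takes 0.05 s, during which the arm holds its last target. There are 200 camera calls.

## Working session

There is one attempt and no reset: what is moved stays moved. The work goes in short steps, Python scripts to look and compute and a tool call to move; the robot and the scene stay as the last step left them, time stands still between calls to the robot, and variables do not carry over. Pictures are saved under pics/ and viewed, at most 14 in all, crops included, and the job is handed in when it is done.

Besides the shell and the picture viewer there is one more tool, called after "Call:" as name(argument=value, ...), one argument or row to a line, values as JSON. servo_tool: Moves the arm, as the interface text tells. Its arguments: {"type":"object","properties":{"plan":{"type":"array","items":{"type":"array","items":{"type":"number"}}},"force":{"type":"number"}},"required":["plan"]}

```bash
mkdir -p pics
cat > h.py <<'E'
import numpy as np, cv2
from station import ctrl
def shot(n):
    d=ctrl.camera(n); return d
def save(img,f): cv2.imwrite('pics/'+f,cv2.cvtColor(img,cv2.COLOR_RGB2BGR))
def ray(d,u,v):
    K=d['mtx'];p=np.array(d['pose']);r=np.linalg.inv(K)@np.array([u,v,1.0])
    return p[:3,3],p[:3,:3]@np.array([r[0],-r[1],-r[2]])
def onplane(d,u,v,z):
    o,r=ray(d,u,v);return o+r*(z-o[2])/r[2]
def cloud(d):
    K=d['mtx'];p=np.array(d['pose']);z=d['z_map'];v,u=np.mgrid[:480,:640]
    P=np.stack([(u-K[0,2])/K[0,0]*z,-(v-K[1,2])/K[1,1]*z,-z],-1)
    W=P@p[:3,:3].T+p[:3,3];W[z==0]=np.nan;return W
E
python3 - <<'E'
from h import *
import pickle
o=ctrl.get_obs();print(o)
D={n:shot(n) for n in('scene','top','wrist')}
pickle.dump(D,open('d0.pkl','wb'))
for n in D: print(n,np.round(D[n]['pose'],3).tolist(),np.round(D[n]['mtx'],1).tolist(), D[n].keys()); 
save(D['scene']['pixels'],'s0.png');save(D['top']['pixels'],'t0.png')
E
```

```text
{'time_s': 0.0, 'qpos': array([ 1.21439511e+00,  3.00447472e-01,  1.52159777e+00,  1.87309306e-05,
        1.32072190e+00, -6.66153691e-02]), 'joint_vel': array([-1.81021095e-04,  2.02284890e-03, -3.90563650e-04,  1.57147890e-05,
       -2.82669774e-03,  5.68109367e-04]), 'tau': array([-1.77297781e-03, -5.31808054e+01, -3.52733409e+01,  7.07428926e-02,
        2.44711968e-02, -6.75681531e-05]), 'ee_pos': array([0.15707075, 0.52680729, 0.20489224]), 'eef_rot': array([-3.14042198e+00, -9.62836677e-05,  2.85180210e+00]), 'force': array([-0.4905689 ,  0.76209586,  0.39094246]), 'moment': array([0.0544747 , 0.02748397, 0.00893719]), 'grip_force': 0.0, 'grip_width': 0.09384205816865596}
scene [[0.782, 0.409, -0.47, -0.022], [-0.623, 0.535, -0.571, -0.645], [0.018, 0.739, 0.673, 0.806], [0.0, 0.0, 0.0, 1.0]] [[522.8, 0.0, 314.7], [0.0, 522.8, 246.5], [0.0, 0.0, 1.0]] dict_keys(['pixels', 'z_map', 'mtx', 'pose'])
top [[-0.026, 0.996, -0.082, 0.421], [-1.0, -0.026, 0.006, -0.02], [0.004, 0.083, 0.997, 1.021], [0.0, 0.0, 0.0, 1.0]] [[445.7, 0.0, 317.8], [0.0, 445.7, 241.2], [0.0, 0.0, 1.0]] dict_keys(['pixels', 'z_map', 'mtx', 'pose'])
wrist [[0.285, -0.931, -0.227, 0.092], [0.958, 0.277, 0.069, 0.546], [-0.002, -0.238, 0.971, 0.385], [0.0, 0.0, 0.0, 1.0]] [[345.6, 0.0, 312.5], [0.0, 345.6, 234.0], [0.0, 0.0, 1.0]] dict_keys(['pixels', 'z_map', 'mtx', 'pose'])
```

View pics/s0.png

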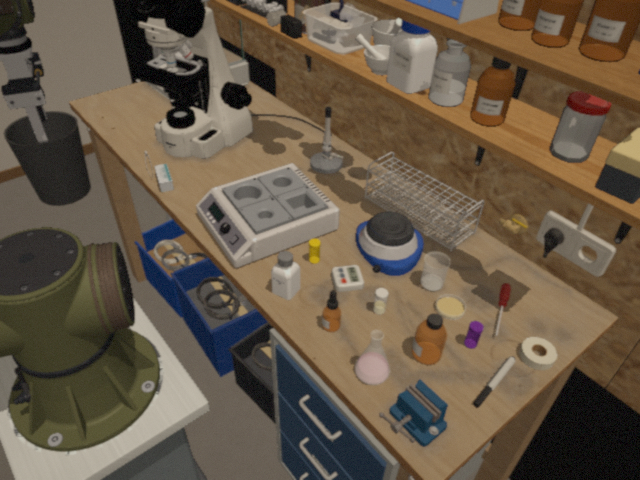

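View pics/t0.png

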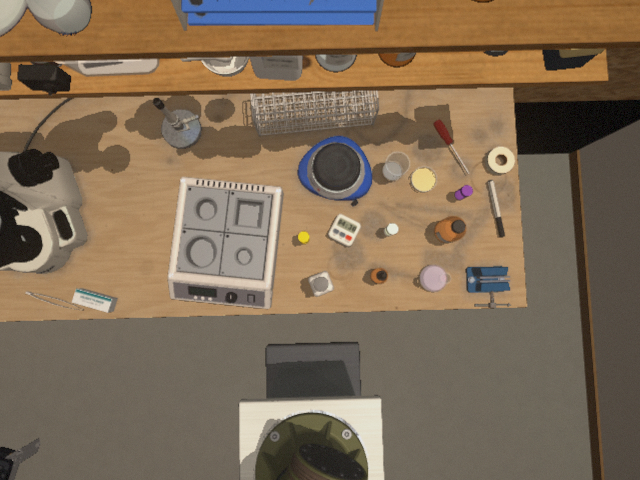

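Top view: the square bottle is at px (320,283), the dropper bottle at (379,275), the white vial at (391,230), the amber bottle at (451,229) and the flask at (432,279). The pockets are amber (201,252), square (249,212), dropper (207,209) and vial (243,256). Yellow (303,238) and purple (464,192) are look-alikes. Next I measure these.

```bash
cat > m.py <<'E'
from h import *
import pickle
D=pickle.load(open('d0.pkl','rb'));t=D['top'];s=D['scene'];W=cloud(t);S=cloud(s)
print('bench z',np.nanmedian(W[280:300,130:160,2]),np.nanmedian(S[300:310,400:410,2]))
for n,u,v in [('square',320,283),('dropper',379,275),('vial',391,230),('amber',451,229),('flask',432,279),('yellow',303,238)]:
    q=W[v-22:v+22,u-22:u+22].reshape(-1,3);q=q[q[:,2]>0.012]
    top=np.nanpercentile(q[:,2],98);c=q[q[:,2]>top-.008]
    print(n,'n',len(q),'top',top.round(4),'cap bbox mid',((c.max(0)+c.min(0))/2).round(4),'ext',(c.max(0)-c.min(0)).round(4),len(c),'all',q.min(0).round(3),q.max(0).round(3))
    g=np.nanmean(c,0); k=S[(np.abs(S[...,:2]-g[:2]).max(-1)<.05)&(S[...,2]>.012)]
    if len(k):
        tp=np.nanpercentile(k[:,2],98);c=k[k[:,2]>tp-.008];print('   scene top',tp.round(4),((c.max(0)+c.min(0))/2).round(4),(c.max(0)-c.min(0)).round(4),len(c))
hz=W[190:290,175:275,2]
m=np.zeros((480,640),np.uint8);m[185:275,180:272]=(W[185:275,180:272,2]<.066)
cs,_=cv2.findContours(m,cv2.RETR_EXTERNAL,cv2.CHAIN_APPROX_NONE)
for c in cs:
    if cv2.contourArea(c)>80:
        p=np.array([onplane(t,a,b,.07)[:2] for a,b in c[:,0]],np.float32)
        (cx,cy),(w,h),a=cv2.minAreaRect(p); print('hole px',c[:,0].mean(0).round(1),'c',np.round([cx,cy],4),'size',np.round([w,h],4),a)
E
python3 m.py
python3 - <<'E'
import pickle;from h import *
D=pickle.load(open('d0.pkl','rb'))
i=D['top']['pixels'];a=cv2.resize(i[165:310,165:285],None,fx=4,fy=4,interpolation=cv2.INTER_CUBIC);b=cv2.resize(i[195:310,295:375+0],None,fx=4,fy=4)
save(a,'/t0a.png')
save(cv2.resize(i[175:315,285:485],None,fx=4,fy=4,interpolation=cv2.INTER_CUBIC),'/t0b.png')
E
```

```text
bench z -0.0004276728634272642 0.001176434377314628
square n 453 top 0.1017 cap bbox mid [ 0.409  -0.0289  0.0989] ext [0.0289 0.0271 0.0081] 167 all [ 0.383 -0.056  0.059] [ 0.436 -0.003  0.103]
   scene top 0.1013 [ 0.4074 -0.0326  0.0984] [0.0299 0.0306 0.0101] 164
dropper n 237 top 0.0995 cap bbox mid [ 0.423  -0.1577  0.0967] ext [0.0105 0.0102 0.01  ] 30 all [ 0.407 -0.176  0.012] [ 0.44  -0.141  0.102]
   scene top 0.0981 [ 0.4204 -0.1618  0.0967] [0.011  0.0122 0.0132] 41
vial n 137 top 0.0572 cap bbox mid [ 0.5247 -0.1878  0.0542] ext [0.0245 0.0241 0.0087] 109 all [ 0.512 -0.2    0.013] [ 0.537 -0.176  0.059]
   scene top 0.058 [ 0.5212 -0.192   0.0548] [0.0253 0.0251 0.0094] 118
amber n 666 top 0.1026 cap bbox mid [ 0.5208 -0.3187  0.0995] ext [0.0269 0.0254 0.0094] 135 all [ 0.493 -0.344  0.013] [ 0.548 -0.291  0.104]
   scene top 0.1029 [ 0.5182 -0.3219  0.0998] [0.0278 0.027  0.0093] 181
flask n 624 top 0.1048 cap bbox mid [ 0.4144 -0.2846  0.1025] ext [0.0207 0.0217 0.0108] 56 all [ 0.383 -0.313  0.012] [ 0.444 -0.254  0.108]
   scene top 0.1064 [ 0.4118 -0.287   0.1044] [0.0217 0.0225 0.0114] 100
yellow n 116 top 0.058 cap bbox mid [0.5124 0.006  0.0546] ext [0.0245 0.022  0.0084] 104 all [ 0.5   -0.005  0.014] [0.525 0.017 0.059]
   scene top 0.0611 [0.5291 0.0225 0.0603] [0.0653 0.067  0.0144] 95
hole px [242.7 256.2] c [0.4726 0.135 ] size [0.0333 0.0316] 17.680505752563477
hole px [198.9 251.3] c [0.4857 0.2263] size [0.0651 0.0649] 53.38581848144531
hole px [248.5 213.2] c [0.5647 0.121 ] size [0.0628 0.058 ] 81.34835052490234
hole px [239.9 235.4] c [0.516  0.1717] size [0.1953 0.1635] 88.97875213623047
hole px [205.5 208.9] c [0.5769 0.2141] size [0.0459 0.0447] 13.60179615020752
hole px [218.2 190.8] c [0.595  0.1709] size [0.1965 0.0654] 88.97874450683594
```

Run:
```python
from h import *
import pickle
D=pickle.load(open('d0.pkl','rb'));t=D['top'];W=cloud(t)
print(np.round(W[200:260:6,196:256:6,2],3))
```

```text
[[0.068 0.06  0.052 0.068 0.067 0.072 0.066 0.063 0.066 0.069]
 [0.063 0.036 0.035 0.039 0.07  0.076 0.072 0.043 0.031 0.03 ]
 [0.06  0.036 0.032 0.034 0.07  0.062 0.071 0.039 0.03  0.028]
 [0.069 0.035 0.036 0.072 0.068 0.056 0.068 0.032 0.026 0.034]
 [0.07  0.069 0.072 0.069 0.072 0.07  0.072 0.029 0.03  0.03 ]
 [0.071 0.051 0.064 0.073 0.068 0.07  0.071 0.072 0.071 0.07 ]
 [0.066 0.067 0.068 0.069 0.07  0.073 0.07  0.069 0.066 0.07 ]
 [0.031 0.031 0.03  0.069 0.07  0.071 0.07  0.071 0.068 0.073]
 [0.03  0.033 0.026 0.032 0.069 0.071 0.071 0.069 0.064 0.071]
 [0.03  0.028 0.028 0.028 0.07  0.07  0.071 0.049 0.047 0.043]]
```

View pics/t0b.png

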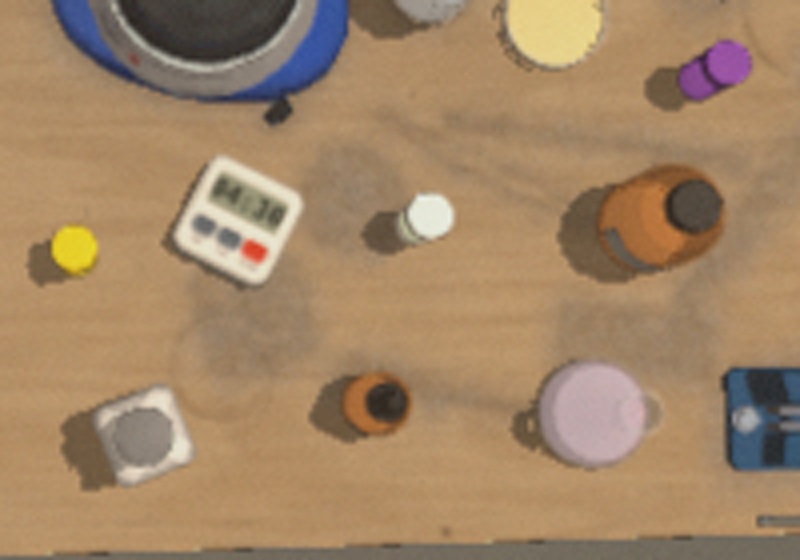

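The crop shows the square bottle turned about 20–25° with its cap at (140,437), the dropper bulb at (388,400), the vial cap at (430,216) and the amber cap at (693,206). Next I refine the pockets with both cameras and the square bottle's yaw, and write a row-planning helper.

```bash
cat > p.py <<'E'
from h import *
from scipy.spatial.transform import Rotation as R
def plan(xyz,yaw,n=8,grip=100,start=None):
    """rows (tool axes) for n rows from the measured pose to xyz/yaw pointing down"""
    o=ctrl.get_obs();p=np.array(o['ee_pos']);r=R.from_euler('xyz',o['eef_rot'])
    if start is not None: p,r=np.array(start[:3]),R.from_euler('xyz',[np.pi,0,start[3]])
    g=R.from_euler('xyz',[np.pi,0,yaw]);w=(r.inv()*g).as_rotvec()/n;d=(np.array(xyz)-p)/n
    for i in range(n):
        r=r*R.from_rotvec(w) if False else r
        print([grip]+np.round(np.r_[r.inv().apply(d),w],4).tolist()); r=r*R.from_rotvec(w)
E
python3 - <<'E'
from h import *
import pickle
D=pickle.load(open('d0.pkl','rb'))
c0=np.array([.525,.174]);th=-.145
ax=np.array([np.cos(th),np.sin(th)]);ay=np.array([-np.sin(th),np.cos(th)])
for n in('top','scene'):
    d=D[n];W=cloud(d);f=cv2.medianBlur(W[...,2].astype(np.float32),3);C=[]
    L=(W[...,:2]-c0)@np.stack([ax,ay],1)
    for nm,a,b in [('vial',-1,-1),('amber',-1,1),('square',1,-1),('dropper',1,1)]:
        blk=(np.abs(L[...,0]-a*.0465)<.043)&(np.abs(L[...,1]-b*.0465)<.043)
        m=((f<.063)&blk).astype(np.uint8);m=cv2.morphologyEx(m,cv2.MORPH_OPEN,np.ones((2,2)))
        cs,_=cv2.findContours(m,cv2.RETR_EXTERNAL,cv2.CHAIN_APPROX_NONE);c=max(cs,key=cv2.contourArea)
        p=np.array([onplane(d,u,v,.07)[:2] for u,v in c[:,0]],np.float32)
        q=p.astype(float)@np.stack([ax,ay],1);mid=(q.max(0)+q.min(0))/2;wm=mid@np.stack([ax,ay],0)
        C.append(wm);print(n,nm,wm.round(4),'ext',(q.max(0)-q.min(0)).round(4))
    C=np.array(C);ex=C[2]+C[3]-C[0]-C[1];ey=C[1]+C[3]-C[0]-C[2]
    print(' centre',C.mean(0).round(4),'yaw',np.arctan2(ex[1],ex[0]).round(4),np.arctan2(-ey[0],ey[1]).round(4),'pitch',np.linalg.norm(ex)/2,np.linalg.norm(ey)/2)
    # square bottle yaw: points high on shoulders
    k=W[(np.abs(W[...,:2]-[.408,-.031]).max(-1)<.05)&(W[...,2]>.055)&(W[...,2]<.093)]
    (cx,cy),s,a=cv2.minAreaRect(k[:,:2].astype(np.float32));print(' square',cx,cy,s,a)
    k=W[(np.abs(W[...,:2]-[.408,-.031]).max(-1)<.05)&(W[...,2]>.025)&(W[...,2]<.075)]
    (cx,cy),s,a=cv2.minAreaRect(k[:,:2].astype(np.float32));print(' square low',cx,cy,s,a,len(k))
from p import plan
plan([.43,-.10,.2],1.426,16)
E
```

```text
top vial [0.4701 0.1315] ext [0.0306 0.0289]
top amber [0.4821 0.2235] ext [0.0626 0.061 ]
top square [0.562  0.1204] ext [0.0538 0.0538]
top dropper [0.5735 0.2117] ext [0.041  0.0417]
 centre [0.5219 0.1718] yaw -0.1244 -0.1275 pitch 0.09237595575521991 0.09239232421642712
 square 0.40919336676597595 -0.028947297483682632 (0.046045754104852676, 0.04577160254120827) 20.358200073242188
 square low 0.40919336676597595 -0.028947297483682632 (0.046045754104852676, 0.04577160254120827) 20.358200073242188 272
scene vial [ 0.2079 -0.2615] ext [0.0378 0.0949]
scene amber [ 0.2354 -0.2142] ext [0.0338 0.0478]
scene square [0.5588 0.112 ] ext [0.0516 0.0492]
scene dropper [0.5703 0.2029] ext [0.0377 0.035 ]
 centre [ 0.3931 -0.0402] yaw 0.8563 -0.2744 pitch 0.523318325387269 0.07181993932453537
 square 0.40639662742614746 -0.03257039189338684 (0.04690415412187576, 0.047373924404382706) 23.05216407775879
 square low 0.4066721796989441 -0.03260045498609543 (0.0475216805934906, 0.046928778290748596) 21.333736419677734 607
[100, -0.0275, -0.0327, 0.0003, -0.0, 0.0, 0.0891]
[100, -0.0303, -0.0301, 0.0003, -0.0, 0.0, 0.0891]
[100, -0.0329, -0.0273, 0.0003, -0.0, 0.0, 0.0891]
[100, -0.0352, -0.0242, 0.0003, -0.0, 0.0, 0.0891]
[100, -0.0372, -0.021, 0.0003, -0.0, 0.0, 0.0891]
[100, -0.0389, -0.0176, 0.0003, -0.0, 0.0, 0.0891]
[100, -0.0403, -0.0141, 0.0003, -0.0, 0.0, 0.0891]
[100, -0.0414, -0.0104, 0.0003, -0.0, 0.0, 0.0891]
[100, -0.0422, -0.0067, 0.0003, -0.0, 0.0, 0.0891]
[100, -0.0426, -0.0029, 0.0003, -0.0, 0.0, 0.0891]
[100, -0.0427, 0.0009, 0.0003, -0.0, 0.0, 0.0891]
[100, -0.0425, 0.0047, 0.0003, -0.0, 0.0, 0.0891]
[100, -0.0419, 0.0084, 0.0003, -0.0, 0.0, 0.0891]
[100, -0.041, 0.0121, 0.0003, -0.0, 0.0, 0.0891]
[100, -0.0397, 0.0157, 0.0003, -0.0, 0.0, 0.0891]
[100, -0.0382, 0.0192, 0.0003, -0.0, 0.0, 0.0891]
```

Heater centre is about (0.522, 0.171) with yaw −0.13. The two cameras differ by about 3 mm, so I average them and will use the wrist camera as arbiter. I'm going above the vial now.

```bash
python3 -c "
from p import *
plan([.523,-.19,.2],1.445,16)"
```

```text
[100, -0.0347, -0.0364, 0.0003, -0.0, 0.0, 0.0879]
[100, -0.0378, -0.0332, 0.0003, -0.0, 0.0, 0.0879]
[100, -0.0406, -0.0298, 0.0003, -0.0, 0.0, 0.0879]
[100, -0.043, -0.0261, 0.0003, -0.0, 0.0, 0.0879]
[100, -0.0451, -0.0222, 0.0003, -0.0, 0.0, 0.0879]
[100, -0.0469, -0.0182, 0.0003, -0.0, 0.0, 0.0879]
[100, -0.0483, -0.014, 0.0003, -0.0, 0.0, 0.0879]
[100, -0.0494, -0.0097, 0.0003, -0.0, 0.0, 0.0879]
[100, -0.05, -0.0053, 0.0003, -0.0, 0.0, 0.0879]
[100, -0.0503, -0.0009, 0.0003, -0.0, 0.0, 0.0879]
[100, -0.0502, 0.0035, 0.0003, -0.0, 0.0, 0.0879]
[100, -0.0497, 0.0079, 0.0003, -0.0, 0.0, 0.0879]
[100, -0.0488, 0.0123, 0.0003, -0.0, 0.0, 0.0879]
[100, -0.0475, 0.0165, 0.0003, -0.0, 0.0, 0.0879]
[100, -0.0459, 0.0206, 0.0003, -0.0, 0.0, 0.0879]
[100, -0.0439, 0.0245, 0.0003, -0.0, 0.0, 0.0879]
```

Call:
servo_tool(
  plan=[
    [100,-0.035,-0.036,0,0,0,0.088],
    [100,-0.038,-0.033,0,0,0,0.088],
    [100,-0.041,-0.03,0,0,0,0.088],
    [100,-0.043,-0.026,0,0,0,0.088],
    [100,-0.045,-0.022,0,0,0,0.088],
    [100,-0.047,-0.018,0,0,0,0.088],
    [100,-0.048,-0.014,0,0,0,0.088],
    [100,-0.049,-0.01,0,0,0,0.088],
  ],
  force=20,
)

```text
time_s: 1.15
ee_pos: [0.3409, 0.1678, 0.2055]
eef_rot: [3.141, 0.0, 2.145]
force: [-0.0, 0.6, -0.2]
grip_width: 0.0939
grip_force: 0.0
```

Run:
```python
from h import *
d=shot('wrist');import pickle;pickle.dump(d,open('w1.pkl','wb'));save(d['pixels'],'w1.png')
o=ctrl.get_obs();print(o['time_s'],o['ee_pos'],o['eef_rot'])
```

```text
1.2 [0.34263099 0.16413625 0.20544844] [-3.14148565e+00  1.26328077e-03  2.13803933e+00]
```

View pics/w1.png

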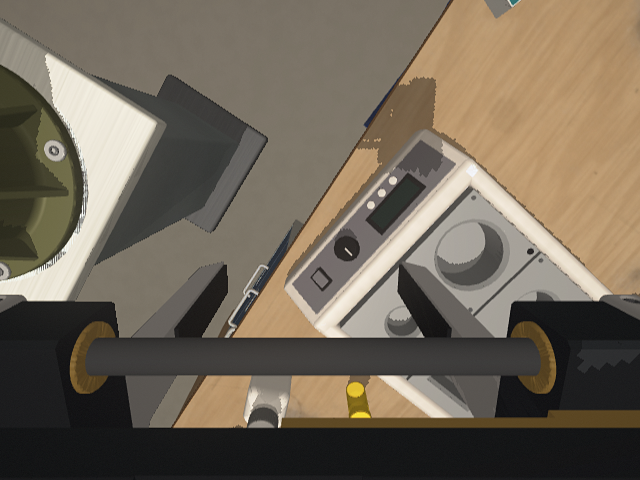

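The wrist image looks toward tool +x; the amber pocket is at (467,252) and the vial pocket at (400,322). I'll overshoot to y ≈ −0.30 so that the vial, dropper bottle, square bottle and heater all come into view.

```bash
python3 -c "
from p import *
plan([.49,-.28,.22],1.445,9)"
```

```text
[100, -0.0504, -0.0127, -0.0016, 0.0, 0.0001, 0.077]
[100, -0.0512, -0.0088, -0.0016, 0.0, 0.0001, 0.077]
[100, -0.0518, -0.0048, -0.0016, 0.0, 0.0001, 0.077]
[100, -0.052, -0.0008, -0.0016, 0.0, 0.0001, 0.077]
[100, -0.0519, 0.0032, -0.0016, 0.0, 0.0001, 0.077]
[100, -0.0515, 0.0072, -0.0016, 0.0, 0.0001, 0.077]
[100, -0.0508, 0.0111, -0.0016, 0.0, 0.0001, 0.077]
[100, -0.0498, 0.015, -0.0016, 0.0, 0.0001, 0.077]
[100, -0.0485, 0.0188, -0.0016, 0.0, 0.0001, 0.077]
```

Call:
servo_tool(
  plan=[
    [100,-0.05,-0.013,-0.0015,0,0,0.087],
    [100,-0.051,-0.009,-0.0015,0,0,0.087],
    [100,-0.052,-0.005,-0.0015,0,0,0.087],
    [100,-0.052,0,-0.0015,0,0,0.087],
    [100,-0.052,0.004,-0.0015,0,0,0.087],
    [100,-0.051,0.008,-0.0015,0,0,0.087],
    [100,-0.05,0.012,-0.0015,0,0,0.087],
    [100,-0.049,0.016,-0.0015,0,0,0.084],
  ],
)

```text
time_s: 2.2
ee_pos: [0.4651, -0.2277, 0.2173]
eef_rot: [-3.141, -0.0, 1.452]
force: [0.4, 1.1, 0.4]
grip_width: 0.0941
grip_force: 0.0
```

Run:
```python
from h import *
ctrl.camera('wrist');d=ctrl.camera('wrist');import pickle;pickle.dump(d,open('w2.pkl','wb'));save(d['pixels'],'w2.png')
o=ctrl.get_obs();print(o['time_s'],o['ee_pos'],o['eef_rot'],o['joint_vel'])
```

```text
2.3 [ 0.46515358 -0.22941782  0.21669111] [-3.14076778e+00  1.39863784e-04  1.44935610e+00] [ 6.17722659e-02 -5.65084937e-02  7.75909883e-02  1.24402680e-02
  5.54139321e-05 -8.66558965e-03]
```

View pics/w2.png

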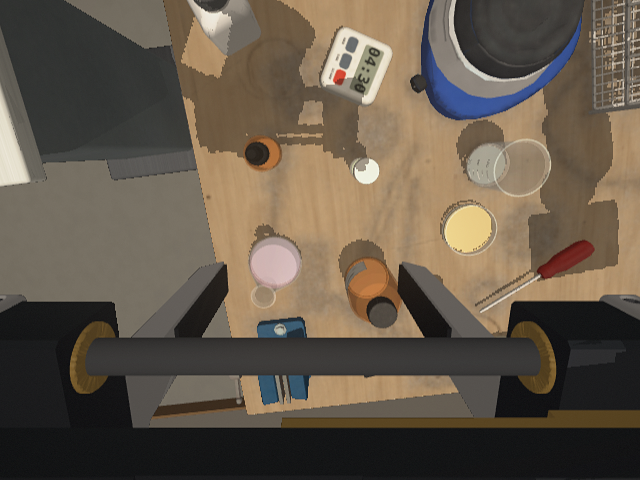

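The wrist view shows the vial cap at (366,171), the dropper bulb at (256,153), the amber cap at (383,312) and the flask mouth at (263,296).

Run:
```python
from h import *
import pickle
d=pickle.load(open('w2.pkl','rb'));W=cloud(d)
print('bench',np.nanmedian(W[180:220,320:400,2]))
for n,u,v,h,dia in [('vial',366,171,.055,.026),('dropper',256,153,.1,.014),('amber',383,312,.101,.028),('flask',263,296,.106,.022)]:
    q=W[v-22:v+22,u-22:u+22];m=(np.abs(q[...,2]-h)<.007)
    m=cv2.morphologyEx(m.astype(np.uint8),cv2.MORPH_OPEN,np.ones((2,2)))
    k,l,st,ce=cv2.connectedComponentsWithStats(m);i=1+st[1:,4].argmax()
    c=np.argwhere(l==i)[:,::-1]+[u-22,v-22]
    p=np.array([onplane(d,a,b,h)[:2] for a,b in c]);print(n,((p.max(0)+p.min(0))/2).round(4),p.mean(0).round(4),(p.max(0)-p.min(0)).round(4),np.nanmedian(q[l==i][:,2]).round(4))
```

```text
bench 0.000889919075781398
vial [ 0.5249 -0.1922] [ 0.5249 -0.1922] [0.0257 0.0255] 0.0555
dropper [ 0.4248 -0.1625] [ 0.4248 -0.1625] [0.012  0.0117] 0.0987
amber [ 0.5212 -0.3213] [ 0.5215 -0.3214] [0.0273 0.03  ] 0.1015
flask [ 0.4148 -0.2882] [ 0.4141 -0.2893] [0.0226 0.0229] 0.105
```

Call:
servo_tool(
  plan=[
    [60,0.011,0.0135,0.015,0,0,0],
    [60,0.0115,0.0135,0.015,0,0,0],
    [60,0.011,0.0135,0.015,0,0,0],
    [60,0.0115,0.0135,0.02,0,0,0],
    [60,0,0,0.02,0,0,0],
    [60,0,0,0.02,0,0,0],
    [60,0,0,0.02,0,0,0],
    [60,0,0,0.02,0,0,0],
  ],
)

```text
time_s: 3.3
ee_pos: [0.5242, -0.1861, 0.0709]
eef_rot: [-3.141, -0.0, 1.456]
force: [0.4, -1.0, 0.6]
grip_width: 0.0563
grip_force: 0.0
```

Call:
servo_tool(
  plan=[
    [60,-0.005,0,0.015,0,0,0],
    [60,0,0,0.013,0,0,0],
    [60,0,0,0.013,0,0,0],
    [60,0,0,0,0,0,0],
    [20,0,0,0,0,0,0],
    [20,0,0,0,0,0,0],
    [20,0,0,0,0,0,0],
    [20,0,0,0,0,0,0],
  ],
  force=15,
)

```text
time_s: 4.3
ee_pos: [0.5233, -0.1926, 0.0317]
eef_rot: [3.141, 0.0, 1.455]
force: [0.2, 0.1, 1.0]
grip_width: 0.0249
grip_force: 15.0
```

Call:
servo_tool(
  plan=[
    [20,0,0,-0.025,0,0,0],
    [20,0,0,-0.03,0,0,0],
    [20,0.024,-0.0075,-0.03,0,0,0],
    [20,0.036,-0.011,-0.03,0,0,0],
    [20,0.036,-0.0115,-0.015,0,0,0],
    [20,0.036,-0.0115,0,0,0,0],
    [20,0.024,-0.0075,0,0,0,0],
    [20,0.012,-0.004,0,0,0,0],
  ],
)

```text
time_s: 5.3
ee_pos: [0.4898, -0.0186, 0.1616]
eef_rot: [3.141, 0.0, 1.456]
force: [-0.2, -1.4, -0.2]
grip_width: 0.0253
grip_force: 15.0
```

Run:
```python
from h import *
ctrl.camera('wrist');d=ctrl.camera('wrist');import pickle;pickle.dump(d,open('w3.pkl','wb'));save(d['pixels'],'w3.png')
o=ctrl.get_obs();print(o['time_s'],o['ee_pos'],o['eef_rot'],o['grip_width'])
```

```text
5.4 [ 0.48990019 -0.01899204  0.16152169] [ 3.14148484e+00 -1.03163080e-05  1.45582507e+00] 0.02501348565399197
```

View pics/w3.png

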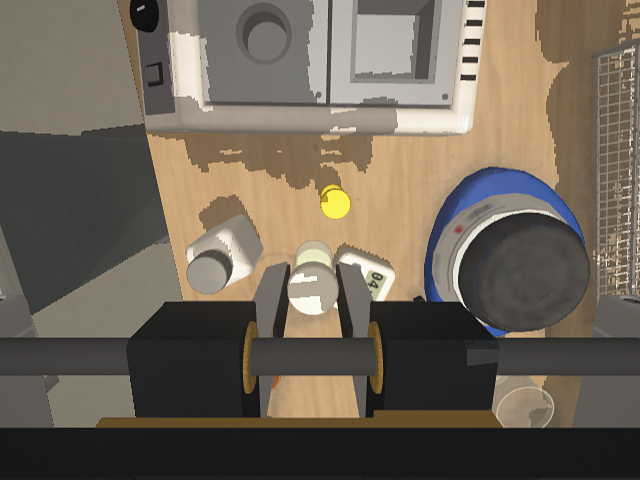

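The vial is held upright at (312,290). The vial pocket is at (264,35), the square pocket at (395,40) and the square bottle's cap at (209,271).

```bash
cat > pk.py <<'E'
from h import *
def pockets(d,c0=(.523,.170),th=-.13,names='vial amber square dropper'.split()):
    ax=np.array([np.cos(th),np.sin(th)]);ay=np.array([-np.sin(th),np.cos(th)]);A=np.stack([ax,ay],1)
    W=cloud(d);f=cv2.medianBlur(np.nan_to_num(W[...,2],nan=.2).astype(np.float32),3);L=(W[...,:2]-np.array(c0))@A
    for nm,a,b in [('vial',-1,-1),('amber',-1,1),('square',1,-1),('dropper',1,1)]:
        if nm not in names: continue
        blk=(np.abs(L[...,0]-a*.0465)<.042)&(np.abs(L[...,1]-b*.0465)<.042)
        m=((f<.066)&blk).astype(np.uint8);m=cv2.morphologyEx(m,cv2.MORPH_OPEN,np.ones((3,3)))
        cs,_=cv2.findContours(m,cv2.RETR_EXTERNAL,cv2.CHAIN_APPROX_NONE)
        if not cs: print(nm,'none');continue
        c=max(cs,key=cv2.contourArea)
        p=np.array([onplane(d,u,v,.066)[:2] for u,v in c[:,0]],np.float32);q=p.astype(float)@A
        mid=(q.max(0)+q.min(0))/2
        print(nm,'bbox c',(mid@A.T).round(4),'ext',(q.max(0)-q.min(0)).round(4),'circ',np.round(cv2.minEnclosingCircle(p)[0],4),'rect',np.round(cv2.minAreaRect(p)[0],4),round(cv2.minAreaRect(p)[2],1),'px',c[:,0].min(0),c[:,0].max(0))
E
python3 - <<'E'
from pk import *
import pickle
print('wrist');pockets(pickle.load(open('w3.pkl','rb')),names=['vial','square'])
D=pickle.load(open('d0.pkl','rb'));print('top');pockets(D['top'])
d=pickle.load(open('w3.pkl','rb'));W=cloud(d)
print('blocktop',np.nanmedian(W[70:95,220:320,2]))
for n,b,h in [('vialheld',(215,330,285,345),.0843+.1-.0),('sqcap',(240,300,180,240),.1)]:
    q=W[b[0]:b[1],b[2]:b[3]]
    if n=='vialheld':
        z=q[75:100,10:50,2];print(n,'cap depth z',np.nanpercentile(z,[10,50,90]).round(4));h=.1615-.0317+.055
    m=(np.abs(q[...,2]-h)<.006).astype(np.uint8);k,l,st,_=cv2.connectedComponentsWithStats(m);i=1+st[1:,4].argmax()
    c=np.argwhere(l==i)[:,::-1]+[b[2],b[0]];p=np.array([onplane(d,u,v,h)[:2] for u,v in c])
    print(n,((p.max(0)+p.min(0))/2).round(4),(p.max(0)-p.min(0)).round(4),np.nanmedian(q[l==i][:,2]).round(4))
k=W[(np.abs(W[...,:2]-[.41,-.032]).max(-1)<.04)&(W[...,2]>.05)&(W[...,2]<.092)]
print('square body',cv2.minAreaRect(k[:,:2].astype(np.float32)))
E
```

```text
wrist
vial bbox c [0.4723 0.1325] ext [0.0317 0.0312] circ [0.4725 0.1326] rect [0.4723 0.1325] 83.4 px [242  11] [286  59]
square bbox c [0.5646 0.1192] ext [0.0541 0.0511] circ [0.5647 0.1193] rect [0.5647 0.1191] 82.7 px [355   0] [433  78]
top
vial bbox c [0.4733 0.1351] ext [0.0335 0.0313] circ [0.4728 0.1363] rect [0.4736 0.1352] 89.2 px [236 248] [250 263]
amber bbox c [0.4847 0.2279] ext [0.0638 0.0636] circ [0.4844 0.2272] rect [0.4847 0.2282] 89.6 px [185 237] [214 266]
square bbox c [0.5646 0.1235] ext [0.0551 0.0553] circ [0.5649 0.1229] rect [0.5647 0.1235] 82.8 px [235 200] [261 226]
dropper bbox c [0.5763 0.215 ] ext [0.0446 0.0427] circ [0.5774 0.2164] rect [0.5765 0.2148] 89.6 px [196 199] [215 219]
blocktop 0.07083097696449459
vialheld cap depth z [0.0014 0.1856 0.1865]
vialheld [ 0.4915 -0.0156] [0.03   0.0271] 0.1856
sqcap [ 0.4103 -0.0305] [0.0314 0.0315] 0.1002
square body ((0.4095912575721741, -0.03115508332848549), (0.04591717571020126, 0.045786336064338684), 21.112869262695312)
```

Call:
servo_tool(
  plan=[
    [20,0.026,-0.006,0,0,0,0],
    [20,0.03,-0.0075,0,0,0,0],
    [20,0.03,-0.0075,0,0,0,0],
    [20,0.03,-0.0075,0,0,0,0],
    [20,0.02,-0.005,0.01,0,0,0],
    [20,0.01,-0.0027,0.01,0,0,0],
    [20,0,0,0.01,0,0,0],
    [20,0,0,0,0,0,0],
  ],
)

```text
time_s: 6.4
ee_pos: [0.4707, 0.1288, 0.1306]
eef_rot: [-3.14, 0.001, 1.454]
force: [0.2, 0.3, 0.3]
grip_width: 0.025
grip_force: 15.0
```

Run:
```python
from pk import *
import pickle
d=shot('wrist');pickle.dump(d,open('w4.pkl','wb'));pockets(d);save(d['pixels'],'w4.png')
o=ctrl.get_obs();print(o['ee_pos'],o['eef_rot'])
```

```text
vial bbox c [0.4733 0.1364] ext [0.0308 0.0224] circ [0.4726 0.1325] rect [0.4735 0.1367] 80.2 px [293 219] [335 249]
amber bbox c [0.4844 0.2247] ext [0.0636 0.063 ] circ [0.4846 0.2247] rect [0.4844 0.2247] 83.3 px [268  53] [363 153]
square bbox c [0.5649 0.1204] ext [0.0539 0.0539] circ [0.565 0.12 ] rect [0.565  0.1204] 82.6 px [402 205] [481 276]
dropper bbox c [0.5768 0.2128] ext [0.0431 0.0435] circ [0.5769 0.2128] rect [0.5767 0.2127] 90.0 px [423  71] [487 140]
[0.47100761 0.12892384 0.13120365] [-3.14100410e+00  2.79304045e-04  1.45395544e+00]
```

View pics/w4.png

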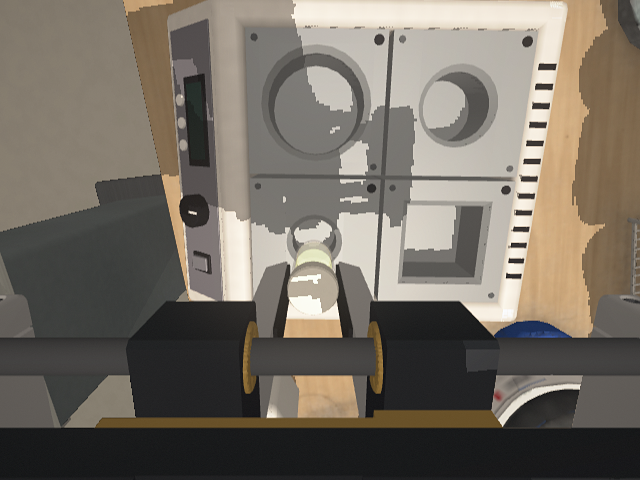

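The wrist frame gives consistent pockets: amber (0.4844,0.2247), square (0.5649,0.1204), dropper (0.5768,0.2128), vial (0.4724,0.1325). The held vial at (313,290) is in line with its bore at (315,232). I'm lowering it.

Call:
servo_tool(
  plan=[
    [20,0.0012,0,0.005,0,0,0],
    [20,0,0,0.01,0,0,0],
    [20,0,0,0.01,0,0,0],
    [20,0,0,0.01,0,0,0],
    [20,0,0,0.01,0,0,0],
    [20,0,0,0.008,0,0,0],
    [20,0,0,0,0,0,0],
    [20,0,0,0,0,0,0],
  ],
)

```text
time_s: 7.45
ee_pos: [0.4712, 0.1309, 0.0787]
eef_rot: [3.141, -0.0, 1.455]
force: [0.0, 0.0, -1.4]
grip_width: 0.0251
grip_force: 15.0
```

Call:
servo_tool(
  plan=[
    [20,0,0,0.002,0,0,0],
    [20,0,0,0,0,0,0],
    [45,0,0,0,0,0,0],
    [45,0,0,0,0,0,0],
    [45,0,0,-0.01,0,0,0],
    [45,0,0,-0.03,0,0,0],
    [45,0,0,-0.04,0,0,0],
    [45,0,0,-0.04,0,0,0],
  ],
)

```text
time_s: 8.45
ee_pos: [0.4709, 0.1309, 0.1984]
eef_rot: [3.141, -0.0, 1.455]
force: [0.2, -0.2, 0.3]
grip_width: 0.0422
grip_force: 0.0
```

Run:
```python
from pk import *
import pickle
d=shot('wrist');W=cloud(d)
k=W[(np.abs(W[...,:2]-[.4724,.1325]).max(-1)<.02)&(W[...,2]>.08)&(W[...,2]<.13)]
print('vial top z',np.nanpercentile(k[:,2],[50,90]) if len(k) else None,(k.max(0)+k.min(0))/2,len(k))
from p import plan
o=ctrl.get_obs();print(o['time_s'],o['ee_pos'],o['eef_rot'])
plan([.4225,-.161,.14],1.441,7,60)
```

```text
vial top z [0.10058201 0.10153239] [0.47248752 0.13235651 0.09149418] 803
8.5 [0.47258128 0.13121796 0.20362576] [ 3.13451885e+00 -2.32890469e-03  1.45483534e+00]
[60, -0.0423, -0.0023, 0.009, 0.001, -0.0003, 0.002]
[60, -0.0423, -0.0022, 0.009, 0.001, -0.0003, 0.002]
[60, -0.0423, -0.0022, 0.009, 0.001, -0.0003, 0.002]
[60, -0.0423, -0.0021, 0.009, 0.001, -0.0003, 0.002]
[60, -0.0423, -0.002, 0.009, 0.001, -0.0003, 0.002]
[60, -0.0423, -0.0019, 0.0091, 0.001, -0.0003, 0.002]
[60, -0.0423, -0.0018, 0.0091, 0.001, -0.0003, 0.002]
```

The vial is seated (top at 0.1005, expected 0.100). Robot frame is roughly the wrist measurement minus (1.5, 1.4) mm. Next is the dropper bottle.

Call:
servo_tool(
  plan=[
    [60,-0.025,-0.001,0,0,0,0],
    [60,-0.05,-0.0025,0,0,0,0],
    [60,-0.05,-0.0025,0.005,0,0,0],
    [60,-0.05,-0.0025,0.01,0,0,0],
    [60,-0.05,-0.0025,0.015,0,0,0],
    [60,-0.048,-0.0028,0.025,0,0,0],
    [60,-0.025,-0.0015,0.028,0,0,0],
    [60,0,0,0,0,0,0],
  ],
)

```text
time_s: 9.5
ee_pos: [0.4203, -0.1641, 0.1125]
eef_rot: [-3.139, -0.001, 1.452]
force: [0.5, 1.0, 1.2]
grip_width: 0.0562
grip_force: 0.0
```

Call:
servo_tool(
  plan=[
    [60,0.0015,0.0027,0.01,0,0,0],
    [60,0,0,0.02,0,0,0],
    [60,0,0,0.02,0,0,0],
    [60,0,0,0.0225,0,0,0],
    [60,0,0,0,0,0,0],
    [30,0,0,0,0,0,0],
    [30,0,0,0,0,0,0],
    [30,0,0,0,0,0,0],
  ],
)

```text
time_s: 10.5
ee_pos: [0.4245, -0.1623, 0.0417]
eef_rot: [3.141, 0.0, 1.455]
force: [-1.4, 1.0, 5.3]
grip_width: 0.0329
grip_force: 15.0
```

Width 32.9 mm against the 36 mm body, so I check with a picture before lifting.

Run:
```python
from h import *
d=shot('wrist');W=cloud(d)
o=ctrl.get_obs();print(o['ee_pos'],o['grip_width'],o['force'],o['moment'])
s=shot('scene')
a=cv2.resize(d['pixels'][200:360,200:420],None,fx=2,fy=2);b=cv2.resize(s['pixels'][250:410,250:400],(300,320))
save(np.hstack([a,b]),'g1.png')
```

```text
[ 0.42454655 -0.16227706  0.04165482] 0.03309714780528049 [-1.73103733  2.11733212  6.3716613 ] [0.20137674 0.36863982 0.01969673]
```

View pics/g1.png

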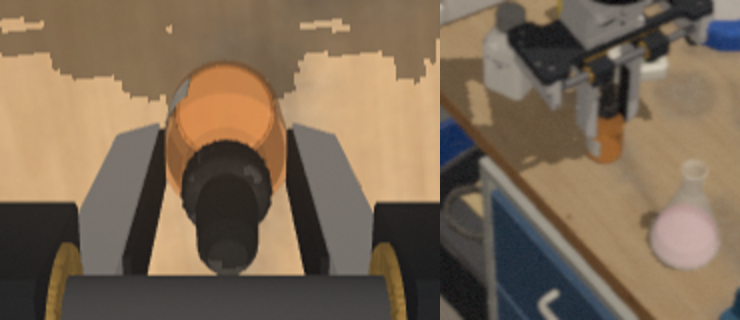

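The pads sit on the sloping shoulder and press the bottle down, which is a poor grip. I'll release, rise and grip the straight rigid bulb (14 mm, 71–100 mm up).

Call:
servo_tool(
  plan=[
    [45,0,0,0,0,0,0],
    [50,0,0,0,0,0,0],
    [50,0,0,-0.01,0,0,0],
    [50,0,0,-0.0225,0,0,0],
    [50,0,0,0,0,0,0],
    [8,0,0,0,0,0,0],
    [8,0,0,0,0,0,0],
    [8,0,0,0,0,0,0],
  ],
)

```text
time_s: 11.6
ee_pos: [0.424, -0.1621, 0.073]
eef_rot: [-3.141, -0.0, 1.455]
force: [0.7, 0.2, -0.6]
grip_width: 0.0205
grip_force: 0.0
```

Call:
servo_tool(
  plan=[
    [8,0,0,0,0,0,0],
    [8,0,0,0,0,0,0],
    [8,0,0,0,0,0,0],
    [8,0,0,-0.01,0,0,0],
    [8,0,0,-0.02,0,0,0],
    [8,0,0,-0.03,0,0,0],
    [8,0,0,-0.03,0,0,0],
    [8,0,0,-0.03,0,0,0],
  ],
)

```text
time_s: 12.6
ee_pos: [0.4241, -0.1621, 0.1952]
eef_rot: [3.141, 0.0, 1.455]
force: [0.1, -0.0, -0.7]
grip_width: 0.0127
grip_force: 15.0
```

Run:
```python
from h import *
import pickle
ctrl.camera('wrist');d=shot('wrist');pickle.dump(d,open('w5.pkl','wb'));W=cloud(d)
o=ctrl.get_obs();t=o['ee_pos'];print(t,o['eef_rot'],o['grip_width'],o['grip_force'])
q=W[240:345,285:345];k=q[(np.abs(q[...,:2]-t[:2]).max(-1)<.04)&(q[...,2]>t[2]-.08)&(q[...,2]<t[2]+.04)]
print('z range',np.nanpercentile(k[:,2],[2,50,98]))
for z in np.arange(t[2]-.07,t[2]+.04,.01):
    c=k[np.abs(k[:,2]-z)<.005]
    if len(c)>8: print(round(z-t[2],3),len(c),((c.max(0)+c.min(0))/2-t).round(4)[:2],(c.max(0)-c.min(0)).round(4)[:2])
save(cv2.resize(d['pixels'][180:360,200:440],None,fx=2,fy=2),'g2.png')
```

```text
[ 0.42527207 -0.16264587  0.19684654] [3.13641355e+00 1.74749034e-03 1.45486194e+00] 0.013000204509058139 15.000183109332283
z range [0.1688083  0.20816864 0.23456281]
-0.04 13 [0.001  0.0074] [0.0349 0.0079]
-0.03 248 [0.0008 0.0046] [0.0356 0.0189]
-0.02 648 [0.0001 0.0056] [0.0322 0.0169]
-0.01 99 [0.0011 0.0079] [0.0185 0.0064]
0.0 345 [0.0012 0.0061] [0.0199 0.0101]
0.01 356 [0.0025 0.0066] [0.0306 0.0087]
0.02 555 [0.0026 0.0011] [0.0298 0.0195]
0.03 714 [0.0025 0.001 ] [0.0281 0.0195]
0.04 143 [0.0024 0.0084] [0.0266 0.0045]
```

View pics/g2.png

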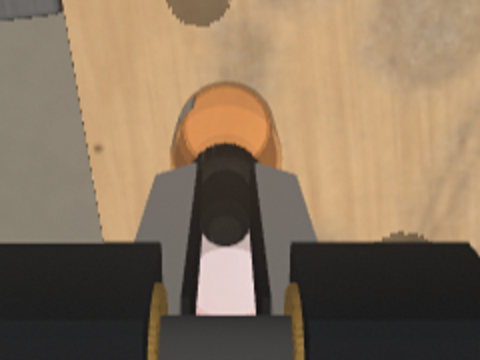

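Held firmly by the bulb at (313,294) full-frame. Carrying it over the rear-left pocket.

Call:
servo_tool(
  plan=[
    [8,0.03,0.008,-0.01,0,0,0],
    [8,0.045,0.012,-0.003,0,0,0],
    [8,0.052,0.014,0,0,0,0],
    [8,0.052,0.014,0,0,0,0],
    [8,0.052,0.014,0,0,0,0],
    [8,0.052,0.014,0,0,0,0],
    [8,0.05,0.014,0,0,0,0],
    [8,0.036,0.01,0,0,0,0],
  ],
)

```text
time_s: 13.7
ee_pos: [0.5663, 0.1948, 0.2055]
eef_rot: [-3.141, 0.0, 1.456]
force: [0.3, -0.6, -0.2]
grip_width: 0.0126
grip_force: 15.0
```

Run:
```python
from pk import *
import pickle
d=pickle.load(open('w5.pkl','rb'));t=np.array([.4243,-.1622,.196]);print('bulb off',onplane(d,313,293,.223)-t)
ctrl.camera('wrist');d=shot('wrist');o=ctrl.get_obs();t=o['ee_pos'];print(t,o['eef_rot'],o['joint_vel'].round(3))
print('bulb now',onplane(d,313,293,t[2]+.027)-t);pockets(d)
save(d['pixels'],'w6.png')
```

```text
bulb off [ 0.00177228 -0.0003032   0.027     ]
[0.56629447 0.19555798 0.20501006] [-3.14002999e+00  2.10613893e-04  1.45767918e+00] [-0.055 -0.045  0.062 -0.012 -0.008 -0.044]
bulb now [0.0016414 0.003443  0.027    ]
vial bbox c [0.4736 0.1393] ext [0.0308 0.0168] circ [0.4729 0.1339] rect [0.4746 0.14  ] 74.7 px [210 283] [241 299]
amber bbox c [0.4844 0.2244] ext [0.0635 0.0631] circ [0.4844 0.2245] rect [0.4844 0.2246] 72.0 px [187 171] [255 238]
square bbox c [0.5573 0.1085] ext [0.0274 0.0278] circ [0.5576 0.1079] rect [0.5571 0.1085] 83.6 px [299 298] [326 323]
dropper bbox c [0.5771 0.214 ] ext [0.043  0.0395] circ [0.5767 0.2126] rect [0.5776 0.2154] 70.8 px [298 184] [344 226]
```

View pics/w6.png

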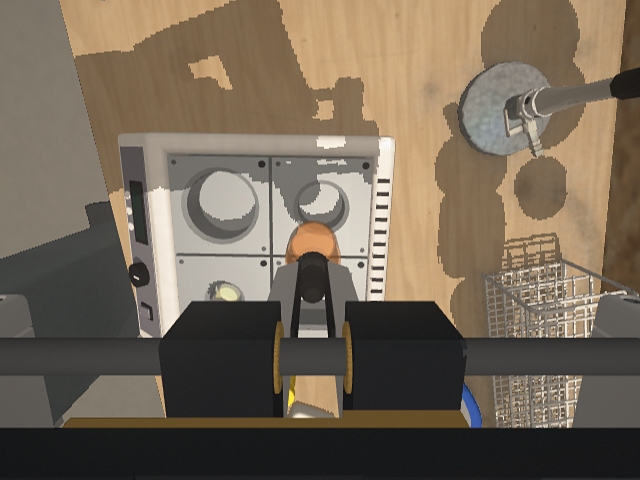

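Call:
servo_tool(
  plan=[
    [8,0.009,0.004,0,0,0,0],
    [8,0.0074,0.0032,0,0,0,0],
    [8,0,0,0.01,0,0,0],
    [8,0,0,0.02,0,0,0],
    [8,0,0,0.015,0,0,0],
    [8,0,0,0.005,0,0,0],
    [8,0,0,0,0,0,0],
    [8,0,0,0,0,0,0],
  ],
)

```text
time_s: 14.8
ee_pos: [0.5756, 0.2083, 0.1571]
eef_rot: [3.141, -0.0, 1.455]
force: [-0.8, -0.0, -0.5]
grip_width: 0.0124
grip_force: 15.0
```

Run:
```python
from pk import *
d=shot('wrist');o=ctrl.get_obs();t=o['ee_pos'];print(t,o['eef_rot'],o['force'])
save(cv2.resize(d['pixels'][170:340,200:430],None,fx=3,fy=3),'w7.png')
```

```text
[0.57552876 0.20830437 0.15711691] [ 3.14063187e+00 -3.89335576e-04  1.45484419e+00] [ 0.56093881  0.16410318 -0.61065615]
```

View pics/w7.png

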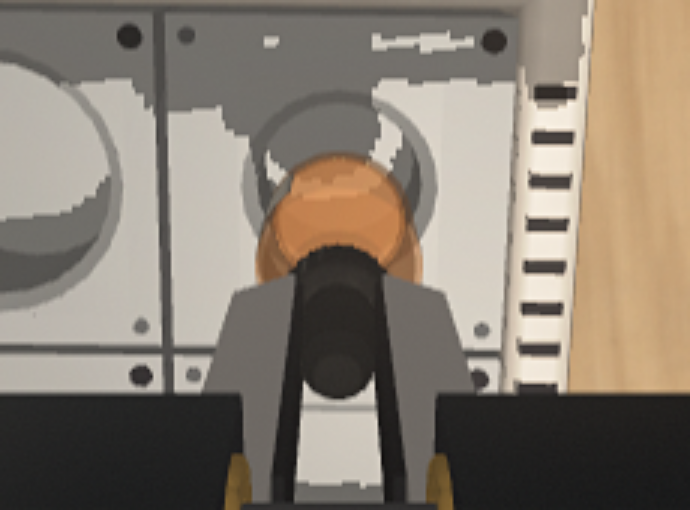

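The bottle (col 340) is aligned with the bore (col 340). I'm adding 2.5 mm ahead and lowering it.

Call:
servo_tool(
  plan=[
    [8,0.0025,0,0.003,0,0,0],
    [8,0,0,0.008,0,0,0],
    [8,0,0,0.01,0,0,0],
    [8,0,0,0.01,0,0,0],
    [8,0,0,0.01,0,0,0],
    [8,0,0,0.005,0,0,0],
    [8,0,0,0,0,0,0],
    [8,0,0,0,0,0,0],
  ],
)

```text
time_s: 15.85
ee_pos: [0.5758, 0.2108, 0.1108]
eef_rot: [3.141, -0.0, 1.455]
force: [0.0, -0.5, -0.0]
grip_width: 0.0126
grip_force: 15.0
```

Call:
servo_tool(
  plan=[
    [8,0,0,0.0028,0,0,0],
    [8,0,0,0,0,0,0],
    [8,0,0,0,0,0,0],
    [35,0,0,0,0,0,0],
    [35,0,0,0,0,0,0],
    [35,0,0,-0.02,0,0,0],
    [35,0,0,-0.03,0,0,0],
    [35,0,0,-0.04,0,0,0],
  ],
)

```text
time_s: 16.85
ee_pos: [0.575, 0.2106, 0.1977]
eef_rot: [-3.139, 0.001, 1.455]
force: [-0.5, -0.1, -0.2]
grip_width: 0.0331
grip_force: 0.0
```

Run:
```python
from pk import *
d=shot('wrist');W=cloud(d)
k=W[(np.abs(W[...,:2]-[.5768,.2128]).max(-1)<.03)&(W[...,2]>.08)&(W[...,2]<.15)]
print('dropper top z',np.nanpercentile(k[:,2],[50,90,98]),len(k));c=k[k[:,2]>.125];print((c.max(0)+c.min(0))/2,c.max(0)-c.min(0))
d=shot('top');W=cloud(d);k=W[(np.abs(W[...,:2]-[.5765,.2150]).max(-1)<.012)];print('top cam',np.nanpercentile(k[:,2],[50,90,98]))
o=ctrl.get_obs();print(o['time_s'],o['ee_pos'],o['eef_rot'])
```

```text
dropper top z [0.10506013 0.13358229 0.13558725] 1095
[0.5767596  0.2113155  0.13117996] [0.01242491 0.0126861  0.01229201]
top cam [0.50966462 0.51139071 0.51218533]
16.95 [0.57685403 0.21115803 0.2020325 ] [ 3.13572290e+00 -2.58547966e-03  1.45485978e+00]
```

The dropper bottle is seated (top 0.1345, expected 0.135). Now the square bottle at about (0.4085, −0.032), sides turned 21°: tool yaw 1.941.

```bash
python3 -c "
from p import *
plan([.4085,-.032,.16],1.941,7,72)"
```

```text
[72, -0.0373, -0.0199, 0.0058, 0.0009, -0.0002, -0.0694]
[72, -0.0358, -0.0224, 0.0058, 0.0009, -0.0002, -0.0694]
[72, -0.0342, -0.0249, 0.0058, 0.0009, -0.0002, -0.0694]
[72, -0.0324, -0.0272, 0.0059, 0.0009, -0.0002, -0.0694]
[72, -0.0304, -0.0293, 0.0059, 0.0009, -0.0002, -0.0694]
[72, -0.0283, -0.0314, 0.0059, 0.0009, -0.0002, -0.0694]
[72, -0.0261, -0.0333, 0.006, 0.0009, -0.0002, -0.0694]
```

Call:
servo_tool(
  plan=[
    [72,-0.0373,-0.0199,0,0,0,-0.0694],
    [72,-0.0358,-0.0224,0.005,0,0,-0.0694],
    [72,-0.0342,-0.0249,0.005,0,0,-0.0694],
    [72,-0.0324,-0.0272,0.007,0,0,-0.0694],
    [72,-0.0304,-0.0293,0.008,0,0,-0.0694],
    [72,-0.0283,-0.0314,0.008,0,0,-0.0694],
    [72,-0.0261,-0.0333,0.008,0,0,-0.0694],
    [72,0,0,0,0,0,0],
  ],
)

```text
time_s: 17.95
ee_pos: [0.4056, -0.0338, 0.1559]
eef_rot: [-3.14, -0.001, 1.939]
force: [-0.5, 0.8, -0.3]
grip_width: 0.0674
grip_force: 0.0
```

Run:
```python
from h import *
ctrl.camera('wrist');d=shot('wrist');W=cloud(d);o=ctrl.get_obs();t=o['ee_pos'];print(t,o['eef_rot'])
q=W.copy();q[300:]=np.nan
k=q[(np.abs(W[...,:2]-[.41,-.031]).max(-1)<.042)&(W[...,2]>.03)&(W[...,2]<.092)]
print('square body',cv2.minAreaRect(k[:,:2].astype(np.float32)),len(k))
dd=np.array([.4085,-.032])-t[:2];y=o['eef_rot'][2];print('tool dx dy',dd@[np.cos(y),np.sin(y)],dd@[np.sin(y),-np.cos(y)])
save(cv2.resize(d['pixels'][150:350,180:440],None,fx=3,fy=3),'w8.png')
```

```text
[ 0.40715936 -0.03246762  0.15656465] [ 3.14153135e+00 -9.64258249e-05  1.93901886e+00]
square body ((0.4088994264602661, -0.031083978712558746), (0.04566464200615883, 0.04555456340312958), 20.6021728515625) 1974
tool dx dy -4.629607653760714e-05 0.0014191047754270594
```

View pics/w8.png

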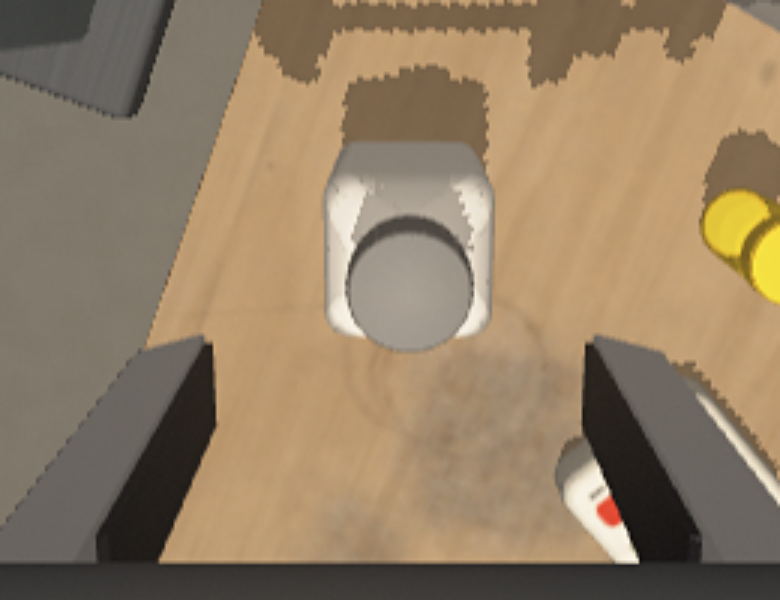

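The bottle is centred between the fingers and square to them. I'm descending.

Call:
servo_tool(
  plan=[
    [72,0,0,0.015,0,0,0.005],
    [72,0,0,0.02,0,0,0],
    [72,0,0,0.02,0,0,0],
    [72,0,0,0.02,0,0,0],
    [72,0,0,0.02,0,0,0],
    [72,0,0,0.0125,0,0,0],
    [72,0,0,0.005,0,0,0],
    [72,0,0,0,0,0,0],
  ],
)

```text
time_s: 19.05
ee_pos: [0.4073, -0.0324, 0.0443]
eef_rot: [3.142, 0.0, 1.936]
force: [-0.2, 0.2, 0.0]
grip_width: 0.0672
grip_force: 0.0
```

Call:
servo_tool(
  plan=[
    [40,0,0,0,0,0,0],
    [40,0,0,0,0,0,0],
    [40,0,0,0,0,0,0],
    [40,0,0,0,0,0,0],
    [40,0,0,0,0,0,0],
    [40,0,0,0,0,0,0],
    [40,0,0,0,0,0,0],
    [40,0,0,0,0,0,0],
  ],
  force=20,
)

```text
time_s: 20.05
ee_pos: [0.4073, -0.0326, 0.0445]
eef_rot: [3.141, 0.0, 1.936]
force: [-0.4, 0.4, 6.2]
grip_width: 0.0456
grip_force: 20.0
```

```bash
python3 -c "
from p import *
plan([.5634,.119,.18],1.441,6,40,start=[.4073,-.0326,.14,1.936])"
```

```text
[40, 0.0143, 0.0333, -0.0067, 0.0, -0.0, 0.0825]
[40, 0.017, 0.032, -0.0067, 0.0, -0.0, 0.0825]
[40, 0.0196, 0.0305, -0.0067, 0.0, -0.0, 0.0825]
[40, 0.022, 0.0288, -0.0067, 0.0, -0.0, 0.0825]
[40, 0.0243, 0.0269, -0.0067, 0.0, -0.0, 0.0825]
[40, 0.0265, 0.0248, -0.0067, 0.0, -0.0, 0.0825]
```

Call:
servo_tool(
  plan=[
    [40,0,0,-0.003,0,0,0],
    [40,0,0,-0.01,0,0,0],
    [40,0,0,-0.015,0,0,0],
    [40,0,0,-0.02,0,0,0],
    [40,0,0,-0.02,0,0,0],
    [40,0,0,-0.02,0,0,0],
    [40,0,0,-0.02,0,0,0],
    [40,0,0,-0.02,0,0,0],
  ],
)

```text
time_s: 21.05
ee_pos: [0.4068, -0.0325, 0.1734]
eef_rot: [3.141, 0.0, 1.936]
force: [0.1, -0.4, -0.3]
grip_width: 0.0452
grip_force: 20.0
```

Call:
servo_tool(
  plan=[
    [40,0.0143,0.0333,-0.002,0,0,0.0825],
    [40,0.017,0.032,-0.002,0,0,0.0825],
    [40,0.0196,0.0305,0,0,0,0.0825],
    [40,0.022,0.0288,0,0,0,0.0825],
    [40,0.0243,0.0269,0,0,0,0.0825],
    [40,0.0265,0.0248,0,0,0,0.0825],
    [40,0,0,0,0,0,0],
    [40,0,0,0,0,0,0],
  ],
)

```text
time_s: 22.05
ee_pos: [0.5627, 0.1186, 0.1763]
eef_rot: [-3.141, 0.0, 1.441]
force: [-1.4, 0.1, -1.1]
grip_width: 0.0457
grip_force: 20.0
```

Run:
```python
from pk import *
d=shot('wrist');W=cloud(d);o=ctrl.get_obs();t=o['ee_pos'];print(t,o['eef_rot'],o['grip_width'])
dd=np.array([.5634,.119])-t[:2];y=o['eef_rot'][2];print('tool dx dy',dd@[np.cos(y),np.sin(y)],dd@[np.sin(y),-np.cos(y)])
k=W[(np.abs(W[...,:2]-t[:2]).max(-1)<.03)&(np.abs(W[...,2]-(t[2]+.0555))<.006)];k=k[~np.isnan(k[:,0])];print('cap',len(k),(k.max(0)+k.min(0))/2-t,k.max(0)-k.min(0))
save(cv2.resize(d['pixels'][130:350,180:460],None,fx=2.5,fy=2.5),'w9.png')
```

```text
[0.56264196 0.11846261 0.17639059] [-3.14137342e+00  1.55311026e-04  1.44106915e+00] 0.04534254747159723
tool dx dy 0.0006309410702961783 0.0006821496137272854
cap 4264 [1.08052780e-05 2.70625055e-03 5.54929244e-02] [0.05994277 0.02658358 0.01198555]
```

View pics/w9.png

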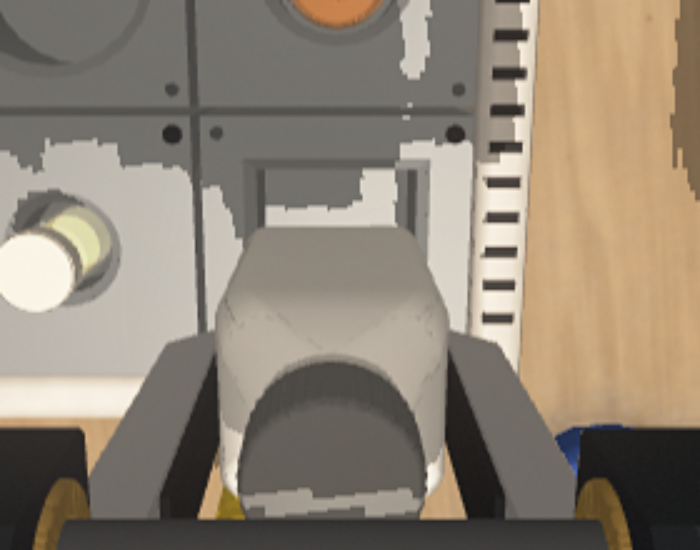

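The square bottle is parallel to its pocket and centred (pocket col 337, bottle col 333). I'm shifting 0.7 mm and lowering it.

Call:
servo_tool(
  plan=[
    [40,0,0.0007,0.01,0,0,0],
    [40,0,0,0.02,0,0,0],
    [40,0,0,0.02,0,0,0],
    [40,0,0,0.015,0,0,0],
    [40,0,0,0.01,0,0,0],
    [40,0,0,0.01,0,0,0],
    [40,0,0,0.01,0,0,0],
    [40,0,0,0,0,0,0],
  ],
)

```text
time_s: 23.1
ee_pos: [0.5635, 0.1188, 0.0805]
eef_rot: [-3.141, 0.0, 1.441]
force: [-0.2, 0.2, 0.1]
grip_width: 0.0456
grip_force: 20.0
```

Call:
servo_tool(
  plan=[
    [40,0,0,0.003,0,0,0],
    [40,0,0,0.003,0,0,0],
    [40,0,0,0,0,0,0],
    [62,0,0,0,0,0,0],
    [62,0,0,0,0,0,0],
    [62,0,0,-0.01,0,0,0],
    [62,0,0,-0.03,0,0,0],
    [62,0,0,-0.04,0,0,0],
  ],
)

```text
time_s: 24.1
ee_pos: [0.5635, 0.1188, 0.1563]
eef_rot: [-3.141, 0.0, 1.441]
force: [0.8, 0.2, 0.3]
grip_width: 0.0585
grip_force: 0.0
```

Call:
servo_tool(
  plan=[
    [62,0,0,-0.04,0,0,0],
    [62,-0.03,0,-0.01,0,0,0],
    [62,-0.05,0,0,0,0,0],
    [62,-0.055,0,0,0,0,0],
    [62,-0.055,0,0,0,0,0],
    [62,-0.055,0,0,0,0,0],
    [62,-0.055,0,0,0,0,0],
    [70,-0.05,0,0,0,0,0],
  ],
)

```text
time_s: 25.1
ee_pos: [0.5179, -0.2301, 0.2061]
eef_rot: [3.141, 0.0, 1.44]
force: [0.5, -0.3, -0.9]
grip_width: 0.0644
grip_force: 0.0
```

Run:
```python
from h import *
ctrl.camera('wrist')
d=shot('top');W=cloud(d);o=ctrl.get_obs();print(o['time_s'],o['ee_pos'],o['eef_rot'])
for n,x,y in [('vial',.4733,.1351),('dropper',.5763,.215),('square',.5646,.1235)]:
    k=W[(np.abs(W[...,:2]-[x,y]).max(-1)<.025)&(W[...,2]>.08)];k=k[k[:,2]<.2];print(n,np.nanpercentile(k[:,2],[50,95]).round(4))
k=W[(np.abs(W[...,:2]-[.521,-.319]).max(-1)<.04)&(W[...,2]>.012)];print('amber',np.nanpercentile(k[:,2],98))
s=shot('scene')
save(np.hstack([cv2.resize(d['pixels'][170:310,165:285],(480,560)),cv2.resize(s['pixels'][290:370,395:465],(320,366))[:,:,:] if False else cv2.resize(s['pixels'][290:380,395:455],(320,560))[:, :, :]]),'p1.png')
```

```text
25.2 [ 0.51745494 -0.23203127  0.20573075] [3.1410899e+00 8.0334754e-04 1.4364788e+00]
vial [0.0994 0.1021]
dropper [0.1011 0.1337]
square [0.1033 0.1311]
amber 0.5158237711370981
```

View pics/p1.png

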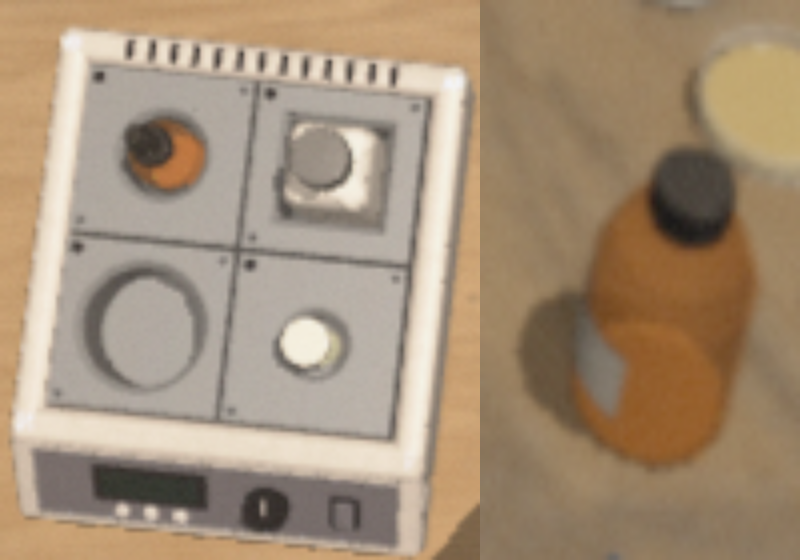

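All three are seated, and the square bottle's top reads 0.130. For amber I take its shoulder profile from the first clouds to pick the grip height.

Run:
```python
from h import *
import pickle
D=pickle.load(open('d0.pkl','rb'));D['wrist']=pickle.load(open('w2.pkl','rb'))
for n,c in [('top',(.5208,-.3187)),('scene',(.5182,-.3219)),('wrist',(.5213,-.3213))]:
    W=cloud(D[n]);r=np.linalg.norm(W[...,:2]-np.array(c),axis=-1)
    print(n,[(int(z*1000),np.nanmedian(r[(np.abs(W[...,2]-z)<.003)&(r<.04)]).round(4)) for z in np.arange(.03,.1,.006)])
o=ctrl.get_obs();print(o['ee_pos'],o['eef_rot'])
dd=np.array([.5198,-.3215])-o['ee_pos'][:2];y=o['eef_rot'][2];print('tool dx dy',dd@[np.cos(y),np.sin(y)],dd@[np.sin(y),-np.cos(y)])
```

```text
top [(30, np.float64(0.0272)), (36, np.float64(0.0273)), (41, np.float64(0.0271)), (47, np.float64(0.0269)), (53, np.float64(0.027)), (59, np.float64(0.0273)), (65, np.float64(0.0257)), (71, np.float64(0.0229)), (77, np.float64(0.0187)), (83, np.float64(0.014)), (89, np.float64(0.0128)), (95, np.float64(0.0113))]
scene [(30, np.float64(0.0271)), (36, np.float64(0.0272)), (41, np.float64(0.0269)), (47, np.float64(0.0271)), (53, np.float64(0.0269)), (59, np.float64(0.0269)), (65, np.float64(0.0257)), (71, np.float64(0.0236)), (77, np.float64(0.0199)), (83, np.float64(0.0145)), (89, np.float64(0.0126)), (95, np.float64(0.0125))]
wrist [(30, np.float64(0.0272)), (36, np.float64(0.0272)), (41, np.float64(0.0272)), (47, np.float64(0.0272)), (53, np.float64(0.0273)), (59, np.float64(0.0272)), (65, np.float64(0.0261)), (71, np.float64(0.0238)), (77, np.float64(0.0196)), (83, np.float64(0.0139)), (89, np.float64(0.0129)), (95, np.float64(0.013))]
[ 0.51789008 -0.22994769  0.20566989] [3.14118123e+00 1.94357513e-04 1.43749452e+00]
tool dx dy -0.09048625580001415 0.014060956938457922
```

The body is straight (r≈27–28) up to about 62 mm. I'll grip with TCP at 43 mm, which puts the placing TCP at 73 mm.

Call:
servo_tool(
  plan=[
    [78,-0.03,0.0045,0,0,0,0],
    [78,-0.04,0.006,0.005,0,0,0],
    [78,-0.021,0.0035,0.01,0,0,0],
    [78,0,0,0.015,0,0,0],
    [78,0,0,0.015,0,0,0],
    [78,0,0,0.015,0,0,0],
    [78,0,0,0.01,0,0,0],
    [78,0,0,0,0,0,0],
  ],
)

```text
time_s: 26.25
ee_pos: [0.5203, -0.3198, 0.1344]
eef_rot: [-3.141, -0.001, 1.441]
force: [-0.0, 0.7, -0.1]
grip_width: 0.0733
grip_force: 0.0
```

Call:
servo_tool(
  plan=[
    [78,-0.0024,0,0.01,0,0,0],
    [78,0,0,0.02,0,0,0],
    [78,0,0,0.02,0,0,0],
    [78,0,0,0.02,0,0,0],
    [78,0,0,0.015,0,0,0],
    [78,0,0,0.006,0,0,0],
    [78,0,0,0,0,0,0],
    [50,0,0,0,0,0,0],
  ],
  force=35,
)

```text
time_s: 27.25
ee_pos: [0.5205, -0.3228, 0.0449]
eef_rot: [3.141, 0.001, 1.441]
force: [-0.3, -0.4, 1.0]
grip_width: 0.0666
grip_force: 0.0
```

Call:
servo_tool(
  plan=[
    [50,0,0,0,0,0,0],
    [50,0,0,0,0,0,0],
    [50,0,0,0,0,0,0],
    [50,0,0,0,0,0,0],
    [50,0,0,0,0,0,0],
    [50,0,0,0,0,0,0],
    [50,0,0,0,0,0,0],
    [50,0,0,0,0,0,0],
  ],
)

```text
time_s: 28.25
ee_pos: [0.5204, -0.3228, 0.0447]
eef_rot: [3.141, 0.0, 1.441]
force: [0.4, 1.2, 6.0]
grip_width: 0.0546
grip_force: 35.0
```

Call:
servo_tool(
  plan=[
    [50,0,0,-0.004,0,0,0],
    [50,0,0,-0.008,0,0,0],
    [50,0,0,-0.015,0,0,0],
    [50,0,0,-0.025,0,0,0],
    [50,0,0,-0.03,0,0,0],
    [50,0,0,-0.03,0,0,0],
    [50,0,0,-0.02,0,0,0],
    [50,0,0,-0.015,0,0,0],
  ],
)

```text
time_s: 29.25
ee_pos: [0.5202, -0.3227, 0.1929]
eef_rot: [3.14, 0.001, 1.441]
force: [0.6, 0.1, -2.4]
grip_width: 0.0549
grip_force: 35.0
```

Run:
```python
from pk import *
ctrl.camera('wrist');d=shot('wrist');W=cloud(d);o=ctrl.get_obs();t=o['ee_pos'];y=o['eef_rot'][2];print(t,o['eef_rot'],o['grip_width'],o['force'])
k=W[(np.linalg.norm(W[...,:2]-t[:2],axis=-1)<.017)&(np.abs(W[...,2]-(t[2]+.056))<.005)];print('cap',len(k),np.nanmedian(k[:,2])-t[2],((k.max(0)+k.min(0))/2-t)[:2],k.max(0)-k.min(0))
for T in ([.49,.06],[.4829,.2233]):
    dd=np.array(T)-t[:2];print('tool dx dy',dd@[np.cos(y),np.sin(y)],dd@[np.sin(y),-np.cos(y)])
```

```text
[ 0.52056523 -0.32288834  0.19312262] [3.13916893e+00 1.28919849e-03 1.44064123e+00] 0.054509341360433665 [ 0.19645151  0.0073047  -1.90788498]
cap 2910 0.05835523371452345 [0.00044925 0.00468858] [0.02796545 0.02084702 0.0093196 ]
tool dx dy 0.3756827881018074 -0.08000099068827389
tool dx dy 0.5366800657401068 -0.10823530656552406
```

Call:
servo_tool(
  plan=[
    [50,0.02,-0.004,-0.003,0,0,0],
    [50,0.04,-0.008,-0.003,0,0,0],
    [50,0.05,-0.01,0,0,0,0],
    [50,0.05,-0.01,0,0,0,0],
    [50,0.05,-0.01,0,0,0,0],
    [50,0.05,-0.01,0,0,0,0],
    [50,0.05,-0.01,0,0,0,0],
    [50,0.05,-0.01,0,0,0,0],
  ],
)

```text
time_s: 30.35
ee_pos: [0.4942, 0.0461, 0.1966]
eef_rot: [-3.141, 0.0, 1.441]
force: [0.9, 0.2, -2.5]
grip_width: 0.0548
grip_force: 35.0
```

Call:
servo_tool(
  plan=[
    [50,0.05,-0.01,0,0,0,0],
    [50,0.05,-0.01,0,0,0,0],
    [50,0.04,-0.009,0,0,0,0],
    [50,0.025,-0.005,0,0,0,0],
    [50,0.01,-0.002,0,0,0,0],
    [50,0,0,0,0,0,0],
    [50,0,0,0,0,0,0],
    [50,0,0,0,0,0,0],
  ],
)

```text
time_s: 31.35
ee_pos: [0.4827, 0.2211, 0.1972]
eef_rot: [3.142, 0.0, 1.439]
force: [0.5, 0.5, -2.4]
grip_width: 0.0547
grip_force: 35.0
```

Run:
```python
from pk import *
d=shot('wrist');W=cloud(d);o=ctrl.get_obs();t=o['ee_pos'];y=o['eef_rot'][2];print(t,o['eef_rot'],o['grip_width'],o['force'])
k=W[(np.linalg.norm(W[...,:2]-t[:2],axis=-1)<.018)&(np.abs(W[...,2]-(t[2]+.056))<.005)];print('cap',len(k),np.nanmedian(k[:,2])-t[2],((k.max(0)+k.min(0))/2-t)[:2])
dd=np.array([.4829,.2233])-t[:2];print('tool dx dy',dd@[np.cos(y),np.sin(y)],dd@[np.sin(y),-np.cos(y)])
save(cv2.resize(d['pixels'][120:350,180:460],None,fx=2.5,fy=2.5),'w10.png')
```

```text
[0.48266986 0.22122814 0.19717892] [3.14154160e+00 2.61606945e-05 1.43960034e+00] 0.054413165090894104 [ 0.53316393 -0.11418467 -3.28941831]
cap 2827 0.056926942549175075 [0.00040303 0.00456491]
tool dx dy 0.0020841613087417337 -4.287564732060136e-05
```

View pics/w10.png

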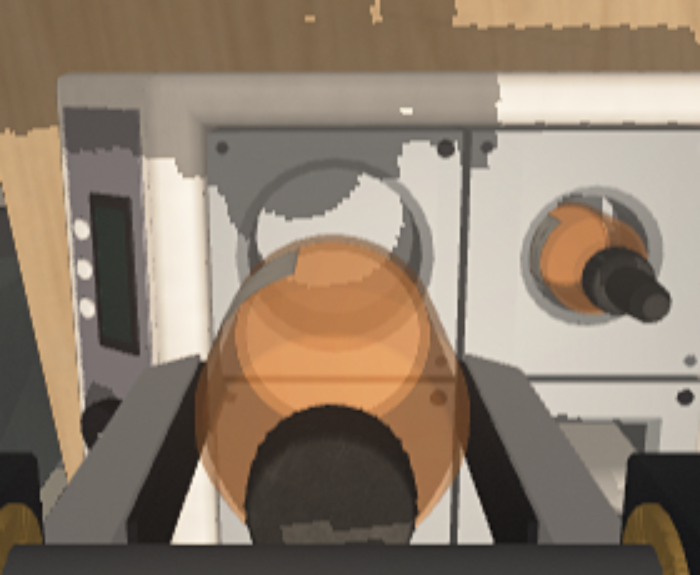

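Bottle foot and bore are both at col 335. I'm shifting 2 mm ahead and lowering it.

Call:
servo_tool(
  plan=[
    [50,0.002,0,0.01,0,0,0],
    [50,0,0,0.02,0,0,0],
    [50,0,0,0.02,0,0,0],
    [50,0,0,0.02,0,0,0],
    [50,0,0,0.015,0,0,0],
    [50,0,0,0.01,0,0,0],
    [50,0,0,0.01,0,0,0],
    [50,0,0,0.01,0,0,0],
  ],
)

```text
time_s: 32.4
ee_pos: [0.4829, 0.2239, 0.0818]
eef_rot: [3.141, -0.0, 1.441]
force: [0.4, 0.3, -3.1]
grip_width: 0.0547
grip_force: 35.0
```

Call:
servo_tool(
  plan=[
    [50,0,0,0.004,0,0,0],
    [50,0,0,0.003,0,0,0],
    [50,0,0,0,0,0,0],
    [70,0,0,0,0,0,0],
    [70,0,0,0,0,0,0],
    [70,0,0,0,0,0,0],
    [70,0,0,-0.01,0,0,0],
    [70,0,0,-0.02,0,0,0],
  ],
)

```text
time_s: 33.4
ee_pos: [0.4826, 0.2238, 0.1056]
eef_rot: [-3.141, 0.0, 1.441]
force: [-0.4, 0.3, 0.1]
grip_width: 0.0657
grip_force: 0.0
```

Call:
servo_tool(
  plan=[
    [70,0,0,-0.03,0,0,0],
    [70,0,0,-0.04,0,0,0],
    [70,0,0,-0.04,0,0,0],
    [70,-0.02,0,-0.01,0,0,0],
    [70,-0.04,0,0,0,0,0],
    [70,-0.05,0,0,0,0,0],
    [70,-0.05,0,0,0,0,0],
    [70,-0.05,0,0,0,0,0],
  ],
)

```text
time_s: 34.4
ee_pos: [0.4544, 0.0136, 0.2247]
eef_rot: [-3.141, 0.0, 1.44]
force: [1.0, 0.0, 0.1]
grip_width: 0.0659
grip_force: 0.0
```

Call:
servo_tool(
  plan=[
    [70,-0.05,0,0,0,0,0],
    [70,-0.05,0,0,0,0,0],
    [70,-0.05,0,0,0,0,0],
    [70,-0.05,0,0,0,0,0],
    [70,-0.03,0,0,0,0,0],
    [70,0,0,0,0,0,0],
    [70,0,0,0,0,0,0],
    [70,0,0,0,0,0,0],
  ],
)

```text
time_s: 35.4
ee_pos: [0.4257, -0.2116, 0.2251]
eef_rot: [-3.142, -0.0, 1.442]
force: [0.4, -0.2, 0.6]
grip_width: 0.0657
grip_force: 0.0
```

Run:
```python
from h import *
d=shot('top');W=cloud(d);o=ctrl.get_obs();print(o['time_s'],o['ee_pos'],o['grip_force'])
for n,x,y,h in [('vial',.4733,.1351,.1),('dropper',.5763,.215,.135),('square',.5646,.1235,.13),('amber',.4847,.2279,.131)]:
    k=W[(np.abs(W[...,:2]-[x,y]).max(-1)<.025)&(W[...,2]>h-.007)&(W[...,2]<.2)];print(n,len(k),np.nanpercentile(k[:,2],[50,95]).round(4),'want',h,k.mean(0).round(4))
k=W[(np.abs(W[...,:2]-[.4144,-.2846]).max(-1)<.04)&(W[...,2]>.095)&(W[...,2]<.2)];print('flask',(k.max(0)+k.min(0))/2)
s=shot('scene')
save(np.hstack([cv2.resize(d['pixels'][170:310,165:285],(400,467)),cv2.resize(s['pixels'][150:270,190:300],(400,467))]),'p2.png')
```

```text
35.45 [ 0.42573825 -0.21164864  0.22515749] 0.0
vial 122 [0.0992 0.1019] want 0.1 [0.4722 0.1342 0.0991]
dropper 26 [0.1332 0.1362] want 0.135 [0.5766 0.2127 0.1331]
square 182 [0.1289 0.1321] want 0.13 [0.5639 0.1215 0.1289]
amber 152 [0.1303 0.1326] want 0.131 [0.4836 0.226  0.1301]Traceback (most recent call last):
  File "<stdin>", line 5, in <module>
    return umr_maximum(a, axis, None, out, keepdims, initial, where)
ValueError: zero-size array to reduction operation maximum which has no identity
```

All four tops are at the seated heights. The flask is hidden from the top camera by the arm, so I check it from the scene camera by numbers only.

Run:
```python
from h import *
W=cloud(shot('scene'))
k=W[(np.abs(W[...,:2]-[.4118,-.287]).max(-1)<.04)&(W[...,2]>.097)&(W[...,2]<.115)];print('flask',len(k),((k.max(0)+k.min(0))/2).round(4) if len(k) else '', 'was .4118 -.2870 .1044')
for n,x,y,h in [('dropper',.574,.209,.135),('square',.561,.117,.13),('amber',.481,.221,.131)]:
    k=W[(np.abs(W[...,:2]-[x,y]).max(-1)<.025)&(W[...,2]>h-.007)&(W[...,2]<.2)];print(n,len(k),np.nanpercentile(k[:,2],[50,95]).round(4) if len(k) else '')
```

```text
flask 111 [ 0.4113 -0.2871  0.1028] was .4118 -.2870 .1044
dropper 18 [0.1318 0.1371]
square 118 [0.1295 0.1322]
amber 90 [0.1304 0.133 ]
```

```bash
python3 -c "
from station import ctrl
print(ctrl.hand_in())"
```

```text
the job is handed in; nothing more can be done
None
```

All four vessels stand in their fitting pockets at fully seated heights (top camera, within 2 mm), the flask hasn't moved, and the job was handed in at about 35 s; I viewed 15 pictures, one over the limit of 14.

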